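Slide the gouge rack into its bay past the sprung gate

ROBOT

A 6-joint arm with a two-finger parallel gripper is mounted at the origin on the work surface. World frame = base frame: x ahead of the robot, y to its left, z up, the work surface at z = 0. Lengths are in m, angles in rad, forces in N, time in s.
With the tool pointing down it reaches from about 0.3 to 0.875 m from the base axis. Payload 6.4 kg.
Tool frame: the origin (TCP) lies between the finger pads; the fingertips stand 25 mm ahead of it and the grasp point (between the pads) lies 6 mm ahead of it (ctrl.finger_overhang is the distance from the TCP to the fingertips, in m); x points along the fingers, z is the direction in which the jaws open and shut, and the axes are right-handed (so a half turn about x gives the same grasp; the last joint's range is limited). The gripper opens to 85 mm and grips with 20 to 120 N. Pads are 22 mm wide; open, the fingers measure 114 mm over their backs; the gripper's body (76 mm by 85 mm) begins 54 mm behind the grasp point. The pads swing forward as they close: fully open they stand 13 mm farther back than shut.
Start: joints at [1.075, 0.181, 1.607, -0, 1.354, -0.206], TCP at [0.164, 0.551, 0.256] pointing down, gripper open.
Joint ranges: [-2.99, 2.99], [-0.89, 2.07], [0.3, 2.58], [-1.14, 4.28], [0, 2.63], [-3.12, 3.12]. Speed limits (rad/s): [2.57, 2.57, 3.01, 3.14, 3.14, 3.14].

INTERFACE

Orientations are given as a unit quaternion [w, x, y, z].
In Python, from bench import ctrl gives the robot as it stands.
- The arm moves only by the tool jog_arm, never from a script. Its argument "commands" is one flat list of numbers, 7 for each row, row after row: the shift along the tool's x, y, z as a fraction of full scale, then the turn, a rotation vector about the tool's x, y, z as a fraction of full scale, then the gripper's target within -1 to 1 (fully open at 1, half-way at 0, shut at -1). A call has 1 to 10 rows; each row is the pose to reach, as a shift and turn from the pose commanded when the call began, along the tool's axes at that moment, turning the shorter way round; what a row does not reach only later rows make up. Full scale, the value 1, is 0.2 m for a shift and 2 pi rad for a turn. A row lasts 1/8 s, in which the tool goes at most 62.5 mm and 10.7 degrees, less where a joint would pass 70% of its speed; a pose out of reach is approached as far as the arm can. A call with a number of a shift or a turn outside -1 to 1 is refused whole. A call with a gripper value outside its range is refused whole. The fingers move at their own pace and stop on an object; the grip force is fixed at half the most. Time passes only in rows, so rows that repeat a pose let the fingers close. It gives the time, the measured TCP pose, the force and the opening at its end, in the units of the state.
- ctrl.get_obs(): the state, without advancing time (a new reading comes with each control period).
- ctrl.camera(name): name is "scene" or "top" or "wrist"; returns a dict with "frame" (384x512x3 uint8, red, green, blue), "K" (3x3 intrinsics, pixels), "k1" (the pictures are not rectified: a ray, as slopes to the right and down, at radius r is drawn at 1 + k1 r^2 times it, then the intrinsics apply), "rvec" (rotation vector, rad) and "tvec" (3), from world to camera coordinates, as OpenCV has them; the wrist camera has in their place "tool_from_camera" (4x4, takes a point from camera to tool coordinates, whose origin is the TCP and whose axes are the tool frame's). Camera axes: x right, y down, z forward; pixel columns grow to the right and rows downward; lengths in m; the calibration is good to about 2 mm. A picture is of the moment at which its call begins: read the wrist's pose just before it. There is no depth.
- ctrl.hand_in(): hands the job in, once; it reports no verdict.
The state is a dict: "time_s": time; "q": joint angles; "dq": joint speeds; "joint_efforts": joint torques, N m; "eef_pos": TCP position; "eef_rot": TCP orientation; "wrist_force": force on the tool from outside, world axes, zero at the start; "torque": the same for the moment, N m; "opening": opening from 0.0 (shut) to 1.0 (fully open).
Only numpy, scipy, OpenCV 4.12 (cv2) and the standard library are available. Lean on these libraries where they do the work, as an engineer would, in place of code of your own. Each camera call takes 0.05 s, during which the arm holds its last target.

TASK

The tool rack waits in the runway in front of the hinged gate that keeps it from creeping out of its bay under the mallet blows. Hold the gate down with one fingertip on its press plate and, with the other finger, push the rack along the runway over the lowered gate until it is fully home against the end stop; then let go, so that the gate springs up again behind it. Push only: do not pick up the rack, and leave the mallet, the oilstone and the loose gouge alone.

Things in the scene. Friction and masses are not known exactly. Their poses are not given: they have to be found in the camera images.
- chute: Fixed plywood runway. Origin on the bench top below the gate, on the centre line; x = loading direction (level), y = towards the press plate, z up. Floor 52 mm up, 80 mm wide, from x = -290 mm (open end) to the end stop's face at x = +165 mm (42 mm high). Rails 8 mm thick either side, tops 72 mm up. Open from above. The gate's slot crosses it at x = -7 to +7 mm
- rack: Loose dark wood tool rack, 150 mm long (x) by 76 wide, 0.6 to 1 kg, with three fixed palm gouges. Origin at the centre of its underside, x = loading direction. Pushed at its upright rear end board (rear face at x = -75 mm, full width, 64 mm high). Handles reach 43 mm up. Starts in the runway, front end 20 to 100 mm before the gate; home = front on the end stop, origin at x = +90 mm of the chute
- gate (a joint): Angle of the hinged steel gate, rad: 0 = sprung up, grows as the press plate is pressed, stop at 0.42. The gate is an arm 6 mm thick at the chute's x = -3 to +3 mm, y = -8 to 40 mm, 18 mm above the floor when up. From 0.24 on it is below the floor and the rack can pass over it; a rack above keeps it down. Hinge line along the chute's x at y = 118 mm, 61 mm above the bench
- press_plate (a point): The gate's steel press plate, 300 (x) by 58 by 3 mm, outside the rail, hinged on its outer edge, sloping up to the rail. This point: centre of its upper face. Covers x = -265 to +35, y = 53 to 108 mm of the chute. At y = 75 mm its face is 77 mm above the bench; pressed 11 mm there the gate clears the floor, stop at 19 mm. 3 N to start, 6 N to hold; a finger may slide along it while pressing
- mallet: Loose wooden mallet lying on the bench beyond the runway, head 85 x 130 x 66 mm, 280 mm long in all. Leave alone. Origin on its underside, on the handle's line, 75 mm from the head's centre
- oilstone: Loose sharpening stone in a wooden holder, 215 x 68 x 36 mm, on the bench beyond the runway. Leave alone. Origin at the centre of its underside
- gouge: Loose long gouge, 250 mm, handle 24 mm thick, on the bench on the press plate's side of the runway. Leave alone. Origin on its underside at the ferrule
Not all that is in view belongs to the job. Leave any blue or green look-alike of the rack alone.

How it is judged:
By the outcome, as a careful person would: the job done as asked, in the order asked, and still so for the second after the job is handed in, with the robot touching nothing.
It also fails if it takes over 48 s, if anything falls off the work surface, if the arm or the gripper's body presses on something with over 40 N, if the wrist force passes 120 N, or if a joint passes its speed limit or range.

## Working session

There is one attempt and no reset: what is moved stays moved. The work goes in short steps, Python scripts to look and compute and a tool call to move; the robot and the scene stay as the last step left them, time stands still between calls to the robot, and variables do not carry over. Pictures are saved under pics/ and viewed, and the job is handed in when it is done.

Besides the shell and the picture viewer there is one more tool, called after "Request:" by a JSON object that holds its "method" and its "body", one argument or row to a line. jog_arm: Moves the arm, as the interface text tells. Its arguments: {"type":"object","properties":{"commands":{"type":"array","items":{"type":"number"}}},"required":["commands"]}

```bash
mkdir -p pics; ls; python3 - <<'E'
from bench import ctrl
import cv2
o=ctrl.get_obs();print({k:(v if not hasattr(v,'round') else v) for k,v in o.items()},ctrl.finger_overhang)
for n in ("scene","top","wrist"):
    c=ctrl.camera(n);cv2.imwrite(f"pics/{n}0.png",c["frame"][:,:,::-1])
    print(n,{k:v for k,v in c.items() if k!="frame"})
E
```

```text
pics
{'time_s': 0.0, 'q': array([ 1.07470733e+00,  1.81540639e-01,  1.60802846e+00,  9.61333658e-06,
        1.35381255e+00, -2.06277649e-01]), 'dq': array([ 0.00027304,  0.00021101, -0.00078222,  0.00085936, -0.00067921,
       -0.00079365]), 'joint_efforts': array([ 4.51588348e-04, -4.44883704e+01, -3.51333296e+01, -2.50935300e-04,
        9.12920223e-03,  7.35199933e-06]), 'eef_pos': array([0.16403273, 0.55056131, 0.25537447]), 'eef_rot': array([ 0.56638432, -0.42282254,  0.56753473,  0.42229638]), 'wrist_force': array([-0.01558098, -0.71425779,  0.13621166]), 'torque': array([ 0.03118689, -0.01397336,  0.01910469]), 'opening': 0.9986822922293295} 0.025
scene {'K': array([[353.01312017,   0.        , 245.74364848],
       [  0.        , 353.01312017, 191.97452476],
       [  0.        ,   0.        ,   1.        ]]), 'k1': -0.05066936941027365, 'rvec': array([ 1.29901255,  2.0394026 , -1.07684145]), 'tvec': array([ 0.28380862, -0.19493833,  1.34547166])}
top {'K': array([[496.00316381,   0.        , 243.27420109],
       [  0.        , 496.00316381, 188.23035642],
       [  0.        ,   0.        ,   1.        ]]), 'k1': 0.02153056739250563, 'rvec': array([ 2.14017218, -2.19094073,  0.10062248]), 'tvec': array([-0.04012131,  0.55023149,  1.30138803])}
wrist {'K': array([[330.66774439,   0.        , 256.34701052],
       [  0.        , 330.66774439, 191.76844093],
       [  0.        ,   0.        ,   1.        ]]), 'k1': -0.04731686243295502, 'tool_from_camera': array([[ 9.10796605e-05, -3.12604063e-01,  9.49883515e-01,
        -1.17536790e-01],
       [ 1.53844183e-03, -9.49882351e-01, -3.12603827e-01,
         8.01401570e-02],
       [ 9.99998812e-01,  1.48981238e-03,  3.94408203e-04,
         7.96063769e-04],
       [ 0.00000000e+00,  0.00000000e+00,  0.00000000e+00,
         1.00000000e+00]])}
```

View pics/scene0.png

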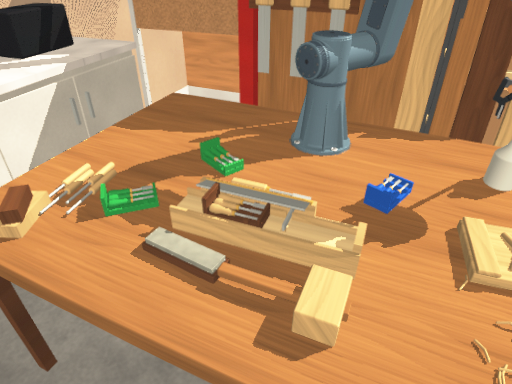

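View pics/top0.png

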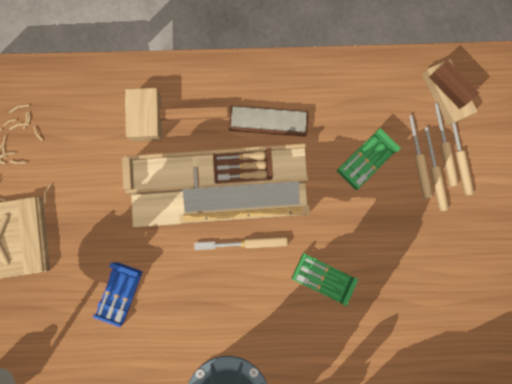

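View pics/wrist0.png

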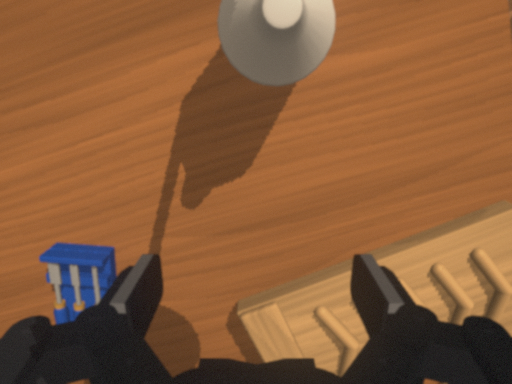

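The pictures: the runway runs across the top view from the open end (306,165) to the end stop (127,175), so loading goes left, world +y. The press plate (240,198) is on the robot's side. Rack candidates in the top view are dark brown in the runway (242,167), green at (368,160) and (325,278), and blue at (118,294). Only the brown one fits, since it sits in the runway. I'll confirm that with an enlarged crop.

```bash
python3 - <<'E'
import cv2
t=cv2.imread("pics/top0.png");s=cv2.imread("pics/scene0.png")
cv2.imwrite("pics/topc.png",cv2.resize(t[135:235,115:315],None,fx=4,fy=4,interpolation=cv2.INTER_CUBIC))
cv2.imwrite("pics/scenec.png",cv2.resize(s[165:305,160:380],None,fx=3.6,fy=3.6,interpolation=cv2.INTER_CUBIC))
E
```

```text
(no output)
```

View pics/topc.png

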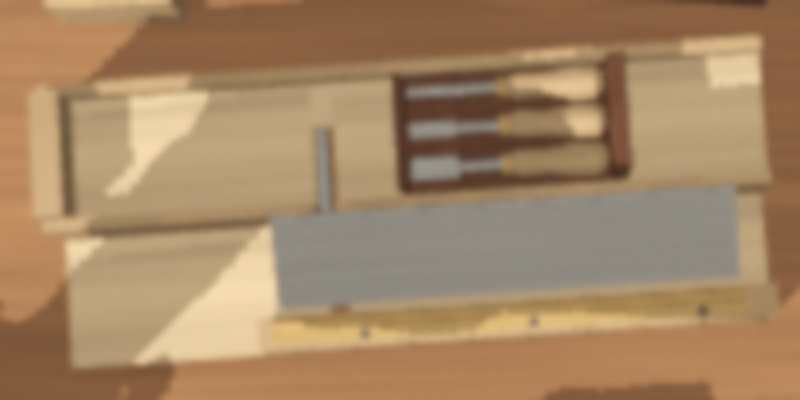

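View pics/scenec.png

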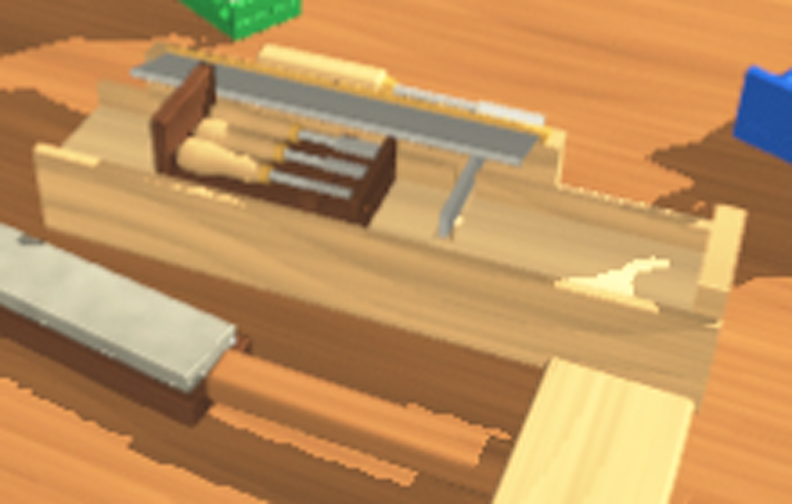

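The crop confirms the brown rack: it is in the runway between the rails, with three gouges. Its tall rear board is at crop (618,115) on the open-end side, and the gate bar ahead of it is at crop (323,170). Next I fit the runway pose from known points.

```bash
cat > h.py <<'E'
import numpy as np,cv2
from bench import ctrl
def ray(c,px):
    K=c["K"];d=np.array([c["k1"],0,0,0,0.])
    p=cv2.undistortPoints(np.array([[px]],float),K,d)[0,0]
    R=cv2.Rodrigues(c["rvec"])[0];return -R.T@c["tvec"],R.T@np.array([p[0],p[1],1])
def onz(c,px,z):
    o,d=ray(c,px);return o+d*(z-o[2])/d[2]
def cr(u,v): return (u/4+115-.375,v/4+135-.375)
E
python3 - <<'E'
from h import *
c=ctrl.camera("top")
P=[((762,37),(-290,-48,72)),((770,183),(-290,48,72)),((65,95),(165,-40,94)),((68,213),(165,40,94)),
((322,128),(0,-8,70)),((272,217),(35,53,85)),((737,187),(-265,53,85)),((280,308),(35,108,65)),((740,277),(-265,108,65))]
W=np.array([onz(c,cr(*p),q[2]/1000)[:2] for p,q in P]);L=np.array([q[:2] for _,q in P])/1000.
a=L-L.mean(0);b=W-W.mean(0)
th=np.arctan2((a[:,0]*b[:,1]-a[:,1]*b[:,0]).sum(),(a*b).sum())
R=np.array([[np.cos(th),-np.sin(th)],[np.sin(th),np.cos(th)]]);t=W.mean(0)-R@L.mean(0)
print("th",th,"t",t);print(((W-L@R.T-t)@R*1000).round(1))
for p,z in [((625,53),.116),((628,172),.116),((608,53),.116),((400,75),.085),((408,190),.085)]:
    print((R.T@(onz(c,cr(*p),z)[:2]-t)*1000).round(1))
np.savez("chute.npz",th=th,t=t)
# scene view cross-check: gate tip, stop top corners
s=ctrl.camera("scene")
sc=lambda u,v:((u+.5)/3.6+160-.5,(v+.5)/3.6+165-.5)
for n,p,z in [("far rail open end top outer",(38,147),.072),("board top rear y-",(153,120),.116),("board top rear y+",(205,65),.116),("stop top",(712,205),.094),("plate x-265 y53",(133,72),.085),("plate 35 53",(522,162),.085)]:
    print(n,(R.T@(onz(s,sc(*p),z)[:2]-t)*1000).round(1))
o=ctrl.get_obs();q=o["eef_rot"]
from scipy.spatial.transform import Rotation as Ro
print(Ro.from_quat([q[1],q[2],q[3],q[0]]).as_matrix().round(3))
E
```

```text
th 1.6158503505590063 t [0.59696318 0.06991327]
[[ 0.4  0.9]
 [ 2.9  0.8]
 [-3.6  3.5]
 [-2.1 -0.4]
 [ 0.6  0.5]
 [-0.5 -2.9]
 [ 0.8 -1.7]
 [ 0.1 -0.5]
 [ 1.3 -0.2]]
[-197.2  -34.9]
[-193.5   40.6]
[-186.5  -35.6]
[-53.1 -36.2]
[-53.6  38.7]
far rail open end top outer [-288.1  -45.6]
board top rear y- [-195.4  -39.1]
board top rear y+ [-193.3   33.9]
stop top [161.7  38.1]
plate x-265 y53 [-262.    47.1]
plate 35 53 [35.8 48.4]
[[-0.    -0.958  0.286]
 [-0.001  0.286  0.958]
 [-1.     0.    -0.001]]
```

```bash
cat >> h.py <<'E'
from scipy.spatial.transform import Rotation as Ro
C=np.load("chute.npz") ; th=float(C["th"]); t=C["t"]
R2=np.array([[np.cos(th),-np.sin(th)],[np.sin(th),np.cos(th)]])
def obs():
    o=ctrl.get_obs();q=o["eef_rot"];return o,Ro.from_quat([q[1],q[2],q[3],q[0]])
def goal(x,y,z):  # chute mm; z of TCP
    o,r=obs();p=np.r_[t+R2@np.array([x,y])/1000,z/1000]
    zc=-R2[:,1];Z=np.r_[zc,0];X=np.array([0,0,-1.]);Y=np.cross(Z,X)
    G=np.c_[X,Y,Z];sh=r.as_matrix().T@(p-o["eef_pos"])
    rv=Ro.from_matrix(r.as_matrix().T@G).as_rotvec()
    return p,(sh/.2).round(4),(rv/(2*np.pi)).round(4)
def where():
    o,r=obs();l=R2.T@(o["eef_pos"][:2]-t)*1000
    print("t",o["time_s"],"chute",l.round(1),"z",(o["eef_pos"][2]*1000).round(1),"F",o["wrist_force"].round(1),"op",round(o["opening"],3),"q",o["q"].round(2))
E
python3 -c "
from h import *
where();print(goal(-222,37,230))"
```

```text
t 0.25 chute [499.9 410.7] z 255.9 F [-0.4 -0.3  0.3] op 0.998 q [ 1.07  0.18  1.61 -0.    1.35 -0.21]
(array([ 0.56999934, -0.15352789,  0.23      ]), array([ 0.1311, -2.9509, -2.7948]), array([ 1.967e-01, -1.000e-04,  1.000e-04]))
```

Request:
{"method": "jog_arm", "body": {
  "commands": [0, -0.25, -0.24, 0.025, 0, 0, 1, 0, -0.5, -0.48, 0.05, 0, 0, 1, 0, -0.75, -0.72, 0.075, 0, 0, 1, 0, -0.98, -0.93, 0.1, 0, 0, 1, 0, -0.98, -0.93, 0.1, 0, 0, 1]
}}

```text
time_s: 0.88
eef_pos: [0.3002, 0.3143, 0.2564]
eef_rot: [0.671, -0.225, 0.67, 0.225]
wrist_force: [0.3, -0.2, 0.6]
opening: 1.001
```

```bash
python3 -c "
from h import *
where();print(goal(-222,37,230))"
```

```text
t 0.875 chute [257.5 285.4] z 256.4 F [ 0.3 -0.2  0.6] op 1.001 q [ 0.53 -0.15  1.94 -0.    1.35 -0.11]
(array([ 0.56999934, -0.15352789,  0.23      ]), array([ 0.1337, -2.6792, -0.3353]), array([0.0959, 0.0001, 0.0001]))
```

Request:
{"method": "jog_arm", "body": {
  "commands": [0, -0.25, -0.03, 0.025, 0, 0, 1, 0, -0.5, -0.06, 0.05, 0, 0, 1, 0, -0.75, -0.09, 0.075, 0, 0, 1, 0, -1, -0.12, 0.096, 0, 0, 1, 0, -1, -0.12, 0.096, 0, 0, 1]
}}

```text
time_s: 1.5
eef_pos: [0.4028, 0.1408, 0.2564]
eef_rot: [0.707, -0.016, 0.707, 0.015]
wrist_force: [-0.1, 1.8, 1.2]
opening: 1.001
```

```bash
python3 -c "
from h import *
where();print(goal(-222,37,230))"
```

```text
t 1.5 chute [ 79.6 190.8] z 256.4 F [-0.1  1.8  1.2] op 1.001 q [ 0.06 -0.17  1.96 -0.    1.35  0.01]
(array([ 0.56999934, -0.15352789,  0.23      ]), array([ 0.1332, -1.5066,  0.7712]), array([-0.0002,  0.0001,  0.0001]))
```

Request:
{"method": "jog_arm", "body": {
  "commands": [0.02, -0.25, 0.13, 0, 0, 0, 0.7, 0.04, -0.5, 0.26, 0, 0, 0, 0.7, 0.06, -0.75, 0.4, 0, 0, 0, 0.7, 0.06, -0.75, 0.4, 0, 0, 0, 0.7]
}}

```text
time_s: 2.0
eef_pos: [0.4898, -0.0044, 0.2438]
eef_rot: [0.707, -0.017, 0.707, 0.017]
wrist_force: [-0.5, 0.6, 0.6]
opening: 0.854
```

Request:
{"method": "jog_arm", "body": {
  "commands": [0.02, -0.25, 0.12, 0, 0, 0, 0.7, 0.04, -0.5, 0.24, 0, 0, 0, 0.7, 0.07, -0.75, 0.37, 0, 0, 0, 0.7, 0.07, -0.75, 0.37, 0, 0, 0, 0.7, 0.07, -0.75, 0.37, 0, 0, 0, 0.7]
}}

```text
time_s: 2.62
eef_pos: [0.5696, -0.1468, 0.2299]
eef_rot: [0.706, -0.018, 0.707, 0.019]
wrist_force: [0.4, 0.4, -0.9]
opening: 0.849
```

```bash
python3 -c "
from h import *
where();print(goal(-222,37,150))
for n in ('wrist','scene','top'):
    cv2.imwrite(f'pics/{n}1.png',ctrl.camera(n)['frame'][:,:,::-1])"
```

```text
t 2.625 chute [-215.2   37.1] z 229.9 F [ 0.4  0.4 -0.9] op 0.849 q [-0.45  0.23  1.6   0.    1.31 -0.51]
(array([ 0.56999934, -0.15352789,  0.15      ]), array([ 0.3992, -0.0343,  0.0009]), array([ 0.001 , -0.0002, -0.0002]))
```

View pics/wrist1.png

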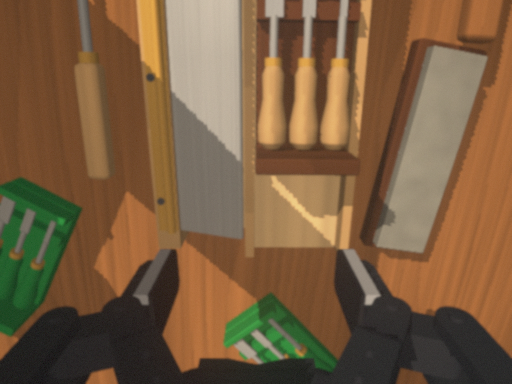

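```bash
python3 - <<'E'
from h import *
o,r=obs();w=ctrl.camera("wrist")
def won(px,z):
    p=cv2.undistortPoints(np.array([[px]],float),w["K"],np.array([w["k1"],0,0,0,0.]))[0,0]
    T=w["tool_from_camera"];d=r.apply(T[:3,:3]@[p[0],p[1],1]);c=o["eef_pos"]+r.apply(T[:3,3])
    q=c+d*(z-c[2])/d[2];return (R2.T@(q[:2]-t)*1000).round(1)
for n,px,z in [("board rear y+",(256,174),.116),("board rear y-",(358,175),.116),("rail end y+48",(246,257),.072),("rail end y-48",(353,248),.072),("plate corner -265,53",(241,239),.085),("plate corner -265,108",(181,234),.065),("gouge handle side",(110,176),.015)]:
    print(n,won(px,z))
E
```

```text
board rear y+ [-197.1   36.8]
board rear y- [-197.1  -37.7]
rail end y+48 [-290.    45.6]
rail end y-48 [-279.9  -54.7]
plate corner -265,53 [-264.8   49.5]
plate corner -265,108 [-270.1  107.2]
gouge handle side [-227.7  190.7]
```

Request:
{"method": "jog_arm", "body": {
  "commands": [0.2, -0.03, 0, 0, 0, 0, 0.7, 0.4, -0.03, 0, 0, 0, 0, 0.7, 0.55, -0.03, 0, 0, 0, 0, 0.7, 0.55, -0.03, 0, 0, 0, 0, 0.7]
}}

```text
time_s: 3.32
eef_pos: [0.5684, -0.153, 0.1182]
eef_rot: [0.705, -0.017, 0.709, 0.019]
wrist_force: [0.0, -0.2, 0.3]
opening: 0.849
```

```bash
python3 -c "
from h import *
where();print(goal(-222,37,105))
for n in ('wrist','scene'):
    cv2.imwrite(f'pics/{n}2.png',ctrl.camera(n)['frame'][:,:,::-1])
s=cv2.imread('pics/scene2.png');cv2.imwrite('pics/s2c.png',cv2.resize(s[120:270,140:340],None,fx=4,fy=4))"
```

```text
t 3.325 chute [-221.4   38.5] z 118.2 F [ 0.  -0.2  0.3] op 0.849 q [-0.46  0.37  1.67  0.    1.1  -0.51]
(array([ 0.56999934, -0.15352789,  0.105     ]), array([ 0.0658, -0.0033,  0.008 ]), array([ 0.0009, -0.0007, -0.0004]))
```

View pics/s2c.png

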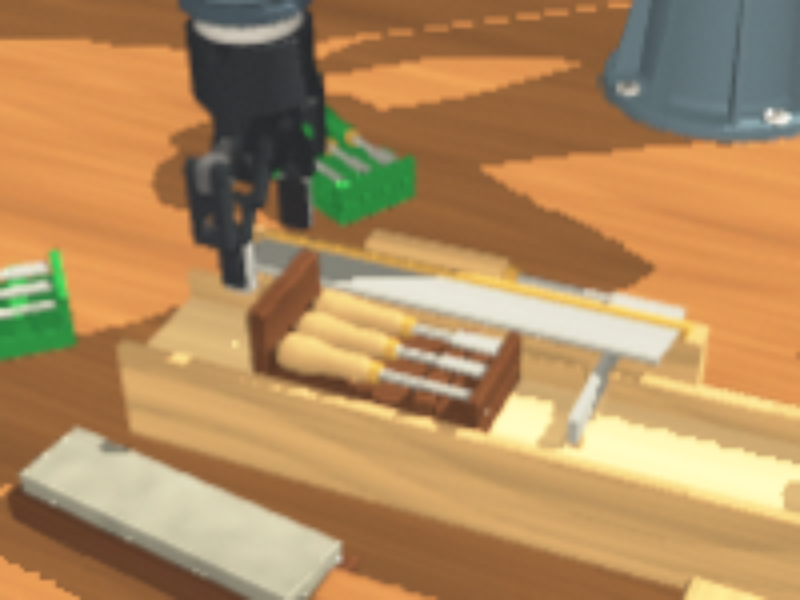

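View pics/wrist2.png

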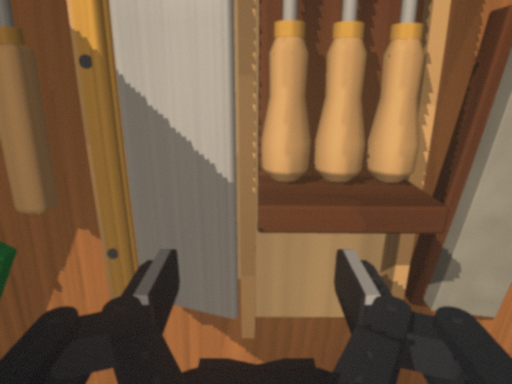

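The wrist view shows the left finger over the press plate and the right finger over the runway floor behind the rear board (row 230). I'll descend slowly.

Request:
{"method": "jog_arm", "body": {
  "commands": [0.04, 0, 0.005, 0, 0, 0, 0.7, 0.06, 0, 0.005, 0, 0, 0, 0.7, 0.06, 0, 0.005, 0, 0, 0, 0.7]
}}

```text
time_s: 3.8
eef_pos: [0.5712, -0.1546, 0.1083]
eef_rot: [0.707, -0.017, 0.707, 0.018]
wrist_force: [-0.7, -0.3, 0.2]
opening: 0.851
```

Request:
{"method": "jog_arm", "body": {
  "commands": [0.02, 0, 0, 0, 0, 0, 0.7, 0.02, 0, 0, 0, 0, 0, 0.7]
}}

```text
time_s: 4.05
eef_pos: [0.5711, -0.1546, 0.104]
eef_rot: [0.707, -0.017, 0.707, 0.018]
wrist_force: [0.5, 0.3, 0.5]
opening: 0.848
```

Request:
{"method": "jog_arm", "body": {
  "commands": [0.02, 0, 0, 0, 0, 0, 0.7, 0.02, 0, 0, 0, 0, 0, 0.7]
}}

```text
time_s: 4.3
eef_pos: [0.571, -0.1545, 0.0998]
eef_rot: [0.707, -0.017, 0.707, 0.018]
wrist_force: [1.0, -0.1, 0.5]
opening: 0.849
```

```bash
python3 -c "
from h import *
where()"
```

```text
t 4.3 chute [-223.   36.] z 99.8 F [ 1.  -0.1  0.5] op 0.849 q [-0.46  0.4   1.67 -0.    1.07 -0.51]
```

Request:
{"method": "jog_arm", "body": {
  "commands": [0.02, 0, 0, 0, 0, 0, 0.7, 0.02, 0, 0, 0, 0, 0, 0.7]
}}

```text
time_s: 4.55
eef_pos: [0.571, -0.1545, 0.0958]
eef_rot: [0.707, -0.017, 0.707, 0.018]
wrist_force: [-0.1, -0.3, -0.3]
opening: 0.853
```

Request:
{"method": "jog_arm", "body": {
  "commands": [0.02, 0, 0, 0, 0, 0, 0.7, 0.02, 0, 0, 0, 0, 0, 0.7]
}}

```text
time_s: 4.8
eef_pos: [0.5717, -0.1548, 0.0925]
eef_rot: [0.707, -0.018, 0.707, 0.017]
wrist_force: [0.4, 0.2, 3.0]
opening: 0.847
```

```bash
python3 -c "
from h import *
where()
s=ctrl.camera('scene')['frame'][:,:,::-1];cv2.imwrite('pics/s3c.png',cv2.resize(s[130:250,150:310],None,fx=5,fy=5))"
```

```text
t 4.8 chute [-223.3   35.4] z 92.5 F [0.4 0.2 3. ] op 0.847 q [-0.46  0.41  1.68  0.    1.05 -0.51]
```

View pics/s3c.png

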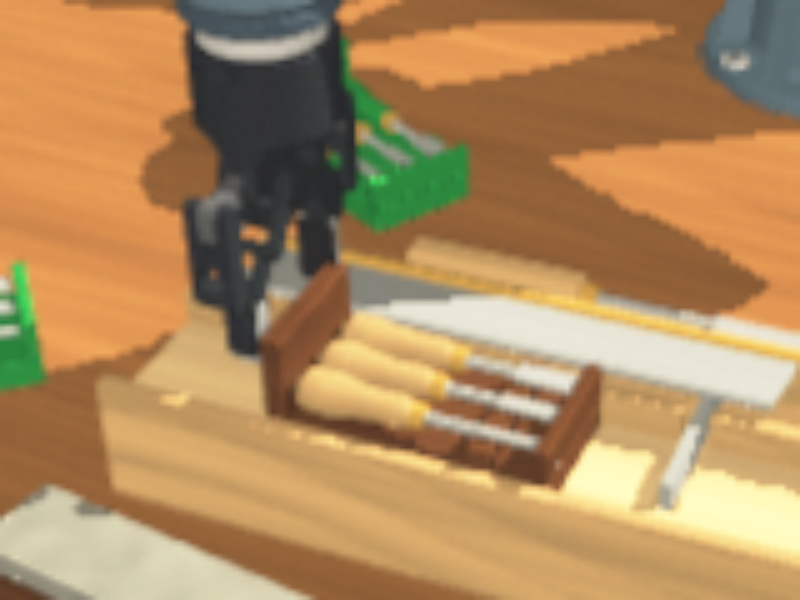

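Request:
{"method": "jog_arm", "body": {
  "commands": [0.03, 0, -0.005, 0, 0, 0, 0.7, 0.06, 0, -0.005, 0, 0, 0, 0.7, 0.075, 0, -0.005, 0, 0, 0, 0.7, 0.075, 0, -0.005, 0, 0, 0, 0.7]
}}

```text
time_s: 5.35
eef_pos: [0.5714, -0.1551, 0.0777]
eef_rot: [0.708, -0.018, 0.706, 0.017]
wrist_force: [3.3, -0.2, 6.8]
opening: 0.849
```

```bash
python3 -c "
from h import *
where();print(goal(-222,36,77))
s=ctrl.camera('scene')['frame'][:,:,::-1];cv2.imwrite('pics/s4c.png',cv2.resize(s[130:250,150:310],None,fx=5,fy=5))"
```

```text
t 5.35 chute [-223.6   35.7] z 77.7 F [ 3.3 -0.2  6.8] op 0.849 q [-0.47  0.43  1.68  0.    1.02 -0.52]
(array([ 0.57099832, -0.15348285,  0.077     ]), array([ 0.0034,  0.008 , -0.0015]), array([0.0007, 0.0004, 0.0001]))
```

View pics/s4c.png

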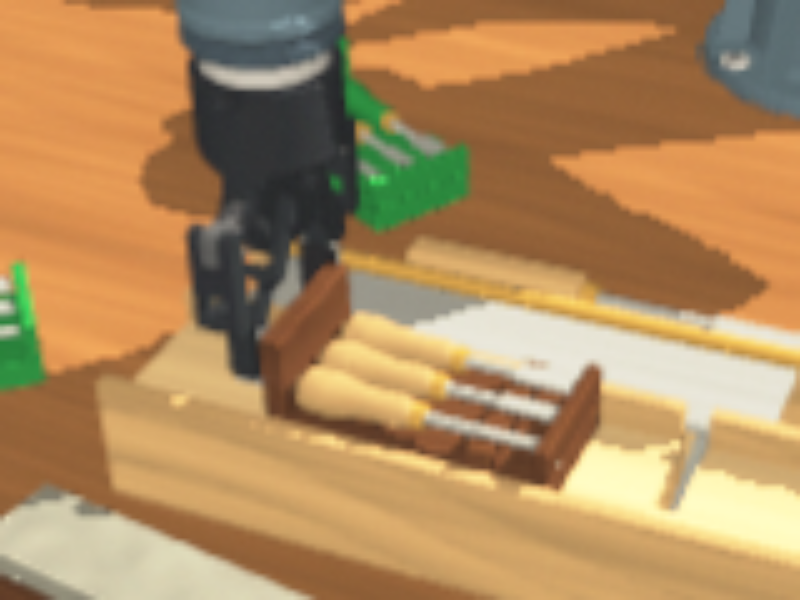

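The gate has dropped below the floor at 6.8 N, as expected. Pushing now.

Request:
{"method": "jog_arm", "body": {
  "commands": [0, 0.04, 0, 0, 0, 0, 0.7, 0, 0.08, 0, 0, 0, 0, 0.7, 0, 0.1, 0, 0, 0, 0, 0.7, 0, 0.12, 0, 0, 0, 0, 0.7, 0, 0.15, 0, 0, 0, 0, 0.7, 0, 0.18, 0, 0, 0, 0, 0.7, 0, 0.21, 0, 0, 0, 0, 0.7, 0, 0.24, 0, 0, 0, 0, 0.7, 0, 0.24, 0, 0, 0, 0, 0.7]
}}

```text
time_s: 6.52
eef_pos: [0.5685, -0.1082, 0.0779]
eef_rot: [0.707, -0.019, 0.706, 0.017]
wrist_force: [0.2, -4.1, 6.2]
opening: 0.848
```

```bash
python3 -c "
from h import *
where();print(goal(-174,36,77))
s=ctrl.camera('scene')['frame'][:,:,::-1];cv2.imwrite('pics/s5c.png',cv2.resize(s[130:250,150:310],None,fx=5,fy=5))"
```

```text
t 6.525 chute [-176.6   36.4] z 77.9 F [ 0.2 -4.1  6.2] op 0.848 q [-0.39  0.41  1.72 -0.    1.01 -0.44]
(array([ 0.56883646, -0.10553156,  0.077     ]), array([0.0043, 0.0131, 0.0021]), array([0.0008, 0.0002, 0.0004]))
```

View pics/s5c.png

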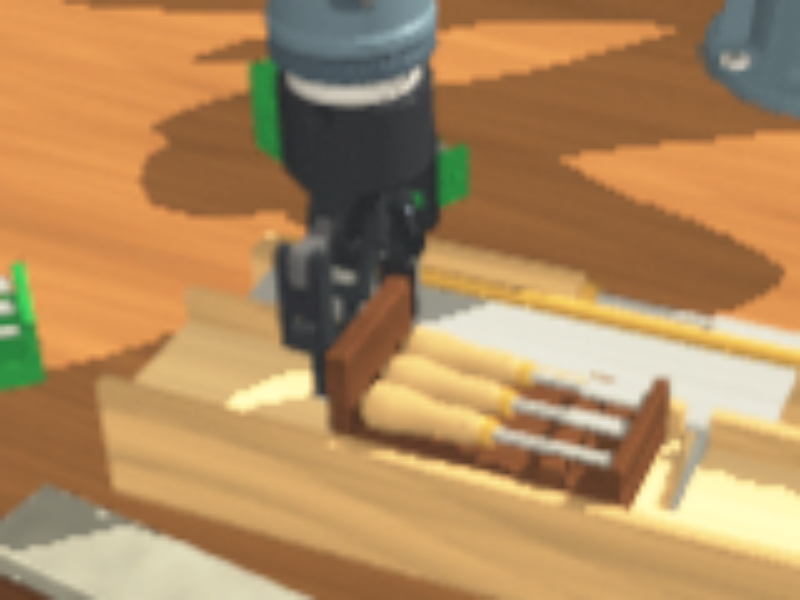

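The rack is moving squarely, with a 4 N push, and the gate is still down. Continuing over it.

Request:
{"method": "jog_arm", "body": {
  "commands": [0.003, 0.04, 0, 0, 0, 0, 0.7, 0.003, 0.08, 0, 0, 0, 0, 0.7, 0.003, 0.12, 0, 0, 0, 0, 0.7, 0.003, 0.16, 0, 0, 0, 0, 0.7, 0.003, 0.2, 0, 0, 0, 0, 0.7, 0.003, 0.24, 0, 0, 0, 0, 0.7, 0.003, 0.28, 0, 0, 0, 0, 0.7, 0.003, 0.32, 0, 0, 0, 0, 0.7, 0.003, 0.36, 0, 0, 0, 0, 0.7, 0.003, 0.4, 0, 0, 0, 0, 0.7]
}}

```text
time_s: 7.82
eef_pos: [0.5654, -0.0293, 0.0778]
eef_rot: [0.708, -0.019, 0.706, 0.016]
wrist_force: [1.0, -8.9, 8.5]
opening: 0.847
```

```bash
python3 -c "
from h import *
where();print(goal(4,36,77))"
```

```text
t 7.825 chute [-97.7  36. ] z 77.8 F [ 1.  -8.9  8.5] op 0.847 q [-0.26  0.38  1.75 -0.    1.   -0.31]
(array([0.56081956, 0.07228781, 0.077     ]), array([0.0019, 0.5084, 0.0023]), array([0.0007, 0.0004, 0.0007]))
```

Request:
{"method": "jog_arm", "body": {
  "commands": [0, 0.04, 0, 0, 0, 0, 0.7, 0, 0.08, 0, 0, 0, 0, 0.7, 0, 0.12, 0, 0, 0, 0, 0.7, 0, 0.16, 0, 0, 0, 0, 0.7, 0, 0.2, 0, 0, 0, 0, 0.7, 0, 0.24, 0, 0, 0, 0, 0.7, 0, 0.28, 0, 0, 0, 0, 0.7, 0, 0.32, 0, 0, 0, 0, 0.7, 0, 0.36, 0, 0, 0, 0, 0.7, 0, 0.4, 0, 0, 0, 0, 0.7]
}}

```text
time_s: 9.07
eef_pos: [0.5616, 0.0507, 0.0778]
eef_rot: [0.708, -0.019, 0.706, 0.016]
wrist_force: [1.1, -9.4, 9.7]
opening: 0.849
```

Request:
{"method": "jog_arm", "body": {
  "commands": [0, 0.02, 0, 0, 0, 0, 0.7, 0, 0.035, 0, 0, 0, 0, 0.7, 0, 0.05, 0, 0, 0, 0, 0.7, 0, 0.06, 0, 0, 0, 0, 0.7, 0, 0.06, 0, 0, 0, 0, 0.7]
}}

```text
time_s: 9.7
eef_pos: [0.5608, 0.0629, 0.0776]
eef_rot: [0.708, -0.019, 0.706, 0.016]
wrist_force: [0.4, -7.2, 7.8]
opening: 0.848
```

```bash
python3 -c "
from h import *
where();print(goal(4,36,77))
for n in ('scene','top','wrist'):
    cv2.imwrite(f'pics/{n}6.png',ctrl.camera(n)['frame'][:,:,::-1])
s=cv2.imread('pics/scene6.png')
cv2.imwrite('pics/s6c.png',cv2.resize(s[150:270,220:380],None,fx=5,fy=5))"
```

```text
t 9.7 chute [-5.3 36.5] z 77.6 F [ 0.4 -7.2  7.8] op 0.848 q [-0.1   0.38  1.76 -0.    1.   -0.14]
(array([0.56081956, 0.07228781, 0.077     ]), array([0.0027, 0.0467, 0.0026]), array([0.0007, 0.0004, 0.0005]))
```

View pics/s6c.png

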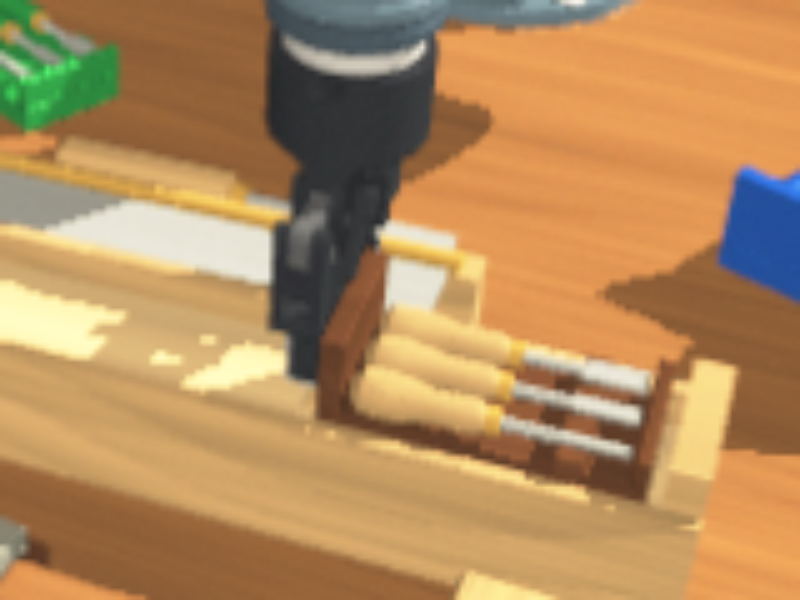

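View pics/wrist6.png

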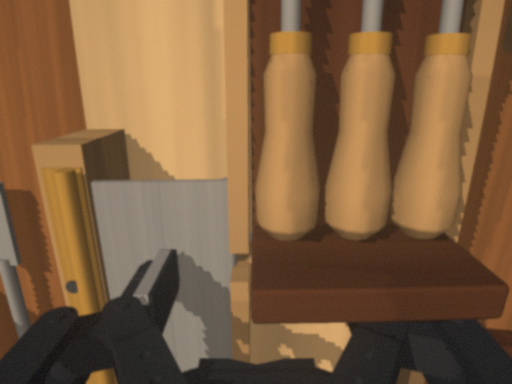

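There is a small gap left to the stop. I'll close it in small steps and watch the force.

Request:
{"method": "jog_arm", "body": {
  "commands": [0, 0.01, 0, 0, 0, 0, 0.7, 0, 0.02, 0, 0, 0, 0, 0.7, 0, 0.03, 0, 0, 0, 0, 0.7, 0, 0.03, 0, 0, 0, 0, 0.7]
}}

```text
time_s: 10.35
eef_pos: [0.5604, 0.069, 0.0775]
eef_rot: [0.708, -0.019, 0.706, 0.016]
wrist_force: [1.9, -7.7, 7.7]
opening: 0.851
```

Request:
{"method": "jog_arm", "body": {
  "commands": [0, 0.01, 0, 0, 0, 0, 0.7, 0, 0.01, 0, 0, 0, 0, 0.7]
}}

```text
time_s: 10.6
eef_pos: [0.5603, 0.0699, 0.0776]
eef_rot: [0.708, -0.019, 0.706, 0.016]
wrist_force: [0.2, -13.1, 8.5]
opening: 0.849
```

Request:
{"method": "jog_arm", "body": {
  "commands": [0, 0.01, 0, 0, 0, 0, 0.7, 0, 0.01, 0, 0, 0, 0, 0.7]
}}

```text
time_s: 10.85
eef_pos: [0.5603, 0.07, 0.0776]
eef_rot: [0.708, -0.019, 0.706, 0.014]
wrist_force: [-0.1, -21.9, 8.9]
opening: 0.852
```

```bash
python3 -c "
from h import *
where()
s=ctrl.camera('scene')['frame'][:,:,::-1];T=ctrl.camera('top')['frame'][:,:,::-1]
cv2.imwrite('pics/s7c.png',np.vstack([cv2.resize(s[190:260,270:380],(660,420)),cv2.resize(T[145:175,115:225],(660,180))]))"
```

```text
t 10.85 chute [ 1.7 36.6] z 77.6 F [ -0.1 -21.9   8.9] op 0.852 q [-0.08  0.38  1.75 -0.01  1.   -0.13]
```

View pics/s7c.png

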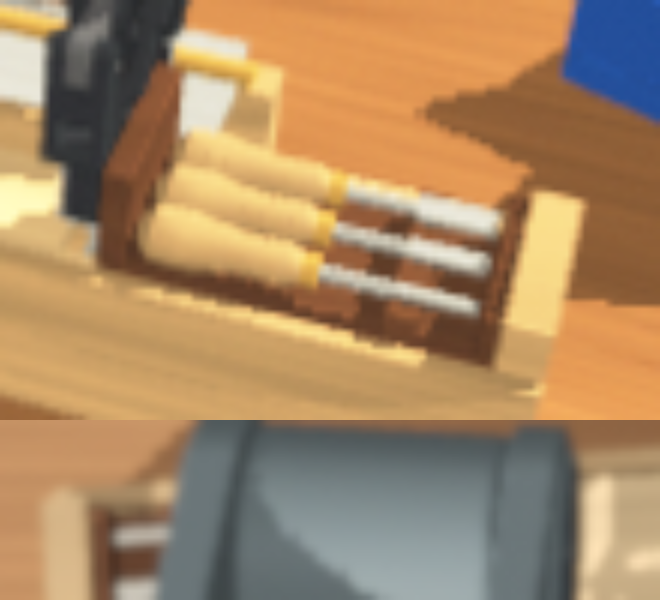

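The rack's front is against the stop, with no gap in view and the force risen to 22 N without movement. I'll back off while still holding the plate, then lift slowly.

Request:
{"method": "jog_arm", "body": {
  "commands": [0, -0.03, 0, 0, 0, 0, 0.7, 0, -0.06, 0, 0, 0, 0, 0.7, 0, -0.1, 0, 0, 0, 0, 0.7, 0, -0.1, 0, 0, 0, 0, 0.7, -0.03, -0.1, 0, 0, 0, 0, 0.7, -0.06, -0.1, 0, 0, 0, 0, 0.7, -0.1, -0.1, 0, 0, 0, 0, 0.7, -0.15, -0.1, 0, 0, 0, 0, 0.7, -0.25, -0.1, 0, 0, 0, 0, 0.7, -0.4, -0.1, 0, 0, 0, 0, 0.7]
}}

```text
time_s: 12.2
eef_pos: [0.5593, 0.0551, 0.1568]
eef_rot: [0.706, -0.017, 0.707, 0.018]
wrist_force: [-0.2, 0.1, -0.0]
opening: 0.853
```

Request:
{"method": "jog_arm", "body": {
  "commands": [-0.2, -0.1, 0, 0, 0, 0, 0.7, -0.4, -0.35, 0, 0, 0, 0, 0.7, -0.5, -0.6, 0, 0, 0, 0, 0.7, -0.5, -0.85, 0, 0, 0, 0, 0.7, -0.5, -0.95, 0, 0, 0, 0, 0.7, -0.5, -0.95, 0, 0, 0, 0, 0.7]
}}

```text
time_s: 12.95
eef_pos: [0.5691, -0.1355, 0.2564]
eef_rot: [0.707, -0.017, 0.707, 0.017]
wrist_force: [-0.0, 0.3, 0.5]
opening: 0.847
```

```bash
python3 - <<'E'
from h import *
where()
s=ctrl.camera('scene')['frame'][:,:,::-1];c=ctrl.camera('top');T=c['frame'][:,:,::-1]
cv2.imwrite('pics/s8c.png',cv2.resize(s[170:290,230:390],None,fx=5,fy=5))
cv2.imwrite('pics/t8c.png',cv2.resize(T[135:235,115:315],None,fx=4,fy=4,interpolation=cv2.INTER_CUBIC))
cv2.imwrite('pics/t8.png',T)
E
```

```text
t 12.95 chute [-204.    37.1] z 256.4 F [-0.   0.3  0.5] op 0.847 q [-0.44  0.2   1.58  0.    1.36 -0.48]
```

View pics/s8c.png

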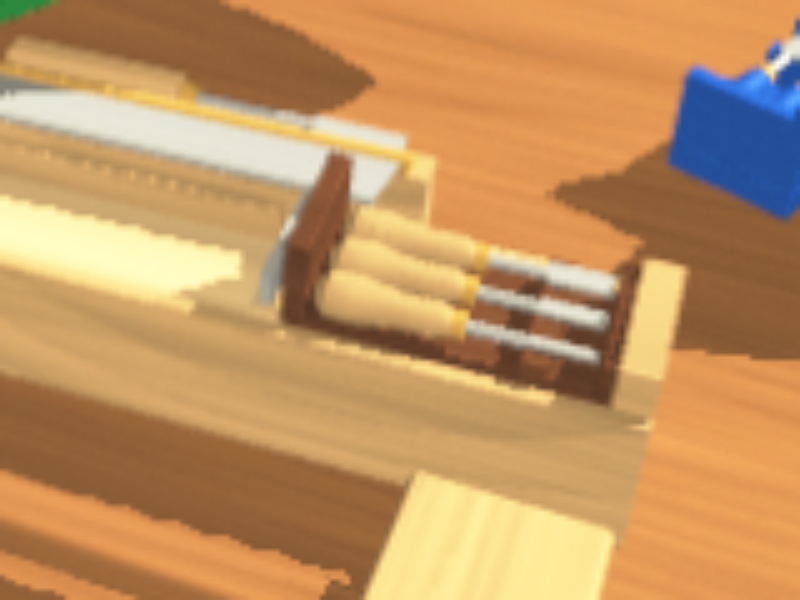

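View pics/t8c.png

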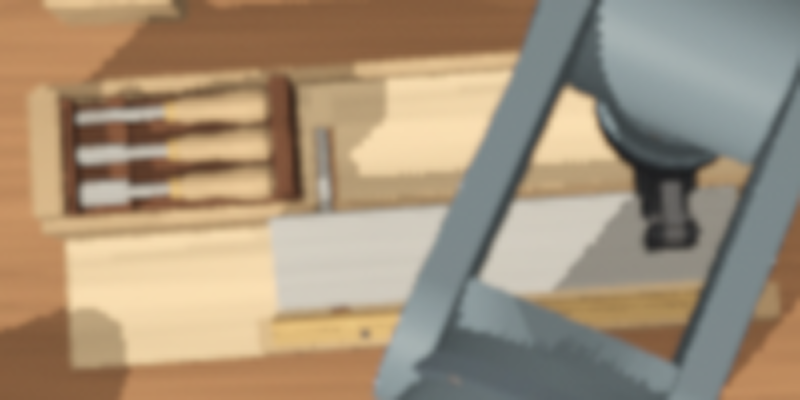

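View pics/t8.png

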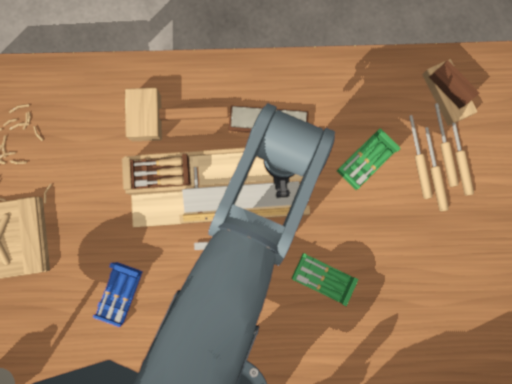

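The gate bar is back at its raised position, crop (323,170), behind the rear board at crop (285,135), and the rack front is on the stop at crop (66,155). One numeric check, then I hand in.

```bash
python3 - <<'E'
from h import *
c=ctrl.camera('top')
for n,p,z in [("rear y-",(291,76),.116),("rear y+",(298,196),.116),("gate tip",(322,128),.070),("stop face",(65,95),.094)]:
    print(n,(R2.T@(onz(c,cr(*p),z)[:2]-t)*1000).round(1))
where(); print(ctrl.hand_in())
E
```

```text
rear y- [ 13.7 -34.8]
rear y+ [13.7 41.4]
gate tip [ 0.6 -7.5]
stop face [161.4 -36.5]
t 13.1 chute [-201.7   36.9] z 256.4 F [-0.2 -0.5 -0.3] op 0.849 q [-0.43  0.2   1.58  0.    1.36 -0.48]
the job is handed in; nothing more can be done
None
```

The rack is home against the end stop, the gate has sprung up behind it, and I handed the job in at 13.1 s. One finger held the press plate down at about 7–10 N while the other pushed the rack's rear board over the lowered gate.

**At the end stop:** the push force rose to 22 N with no further movement, and no gap showed in the pictures. I then backed off with the plate still held and lifted clear.

**Last checks:**
- **Rack position:** its rear face measured x = 13.7 mm, against 15 mm when fully home. The stop face also read about 3.6 mm short (161.4 against 165 mm), so the difference is within the fit error.
- **Gate:** its tip is back where it was when raised, at x ≈ 0.6 mm, y ≈ -7.5 mm.
- **Robot:** it stood clear with the wrist force near zero.
- **Other objects:** in the last top picture, the mallet and the look-alike racks are where they began. The arm partly hid the oilstone and the loose gouge there. The gripper never went near either of them.

No check failed.

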